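# Lever open the glass cabinet with a flat blade

## Task

Turn the cabinet's brass turn-button a quarter turn towards the cabinet's front so that it is clear of the glass lid, then take the flat blade from the leather mat, slip its tip into the gap under the lid's front edge and lever the lid up until it stands open by at least 60 degrees. Touch the lid only with the blade, never with the gripper. Finally lay the blade flat on the leather mat again, leaving the lid open and every other thing on the counter where it was.

Things in the scene. Friction and masses are not known exactly. Their poses are not given: they have to be found in the camera images.
- case: Teak cabinet fixed lying on its back, glass door upward as a lid; 160 (x) x 255 (y) x 66 mm high without lid, walls 12 mm. Origin: centre of underside; x runs from the front (pry gap, robot side) to the hinged back, z up. A cheek along its -y side (y -130 to -77 mm), 78 mm high, level with the shut lid's top, carries the turn-button.
- lid_panel: The lid: dark wood frame with glass pane, 158 mm from hinge to front edge, 200 mm wide (case y -75 to +125 mm), 12 mm thick, flat underside, 0.16 kg, no handle. Origin: middle of the hinge line, on the underside; it extends along its own -x, z points out of the glass. The friction hinge keeps it where it is left.
- lid (a joint): Opening angle of the lid in rad: 0 shut (level), grows as the front edge rises, stop at 1.75.
- lid_hinge (a point): Middle of the hinge line, 66 mm above the counter; fixed in the case frame at (78, 25, 66) mm. The line runs along the case's y.
- lid_edge (a point): Middle of the lid's front edge, on the underside; moves with the lid.
- pry_gap (a point): Middle of the mouth of the pry gap under the lid's front edge, at case (-80, 25, 61) mm: 100 mm wide (y), 10 mm high, from 56 (front wall's top) to 66 mm (lid's underside) above the counter, open through the 12 mm wall into the hollow cabinet, where nothing stands above 26 mm. The blade goes in along case +x.
- latch (a joint): Angle of the turn-button about its vertical pivot in rad: near 0 the bar points along the case's +y and lies over the lid, holding it shut; grows as its end swings to the case's front (-x); clear of the lid from 1.3; stops at -0.35 and 1.8. Light friction, stays where left.
- latch_pivot (a point): Pivot of the turn-button, at case (0, -100, 88) mm, the top of its bar. The brass bar is 62 mm long, 16 mm wide, 8 mm thick, 2 mm above the lid, and reaches 58 mm from the pivot.
- thumb (a point): Centre of the top of the button's upright thumb-post, 14 mm in diameter, standing 26 mm above the bar (88 to 114 mm above the counter), 48 mm from the pivot.
- blade: Loose flat blade tool, 180 mm long, 0.12 kg: horn handle 95 long, 22 wide, 24 mm high; plain steel blade 85 long, 28 wide, 3 mm thick in line with the handle. Origin on the handle's underside near the centre of mass: handle from x -75 to +20 mm, blade from +20 to +105 mm, blade's mid plane at z 12 mm.
- blade_tip (a point): Middle of the blade's end, at (105, 0, 12) mm of the blade tool.
- mat: Brown leather mat fixed on the counter, 260 mm (x) by 160 mm (y), 3 mm thick, on which the blade lies. Origin: centre of its underside.
- suanpan: Bystander: black lacquered abacus lying flat, 120 x 210 x 26 mm. Origin: centre of underside.
- whistle: Bystander: red tin whistle, 172 mm long along x, 15 mm high. Origin: underside near its middle.
- elephant: Bystander: grey soapstone elephant, 110 mm long, 73 mm tall, facing its -x. Origin: between its feet.
- magnifier: Bystander: brass magnifying glass with horn handle, 171 mm long along x, 78 mm across the lens, 14 mm high. Origin near its middle.
- mug: Bystander: white mug, 80 mm across and tall. Origin: centre of underside.
- beadjar: Bystander: amber glass jar, 70 mm across, 75 mm tall. Origin: centre of underside.

How it is judged:
By the outcome, as a careful person would: the job done as asked, in the order asked, and still so for the second after the job is handed in, with the robot touching nothing.
It also fails if it takes over 72 s, if anything falls off the work surface, if the arm or the gripper's body presses on something with over 40 N, if the wrist force passes 120 N, or if a joint passes its speed limit or range.

## Robot

A 6-joint arm with a two-finger parallel gripper is mounted at the origin on the work surface. World frame = base frame: x ahead of the robot, y to its left, z up, the work surface at z = 0. Lengths are in m, angles in rad, forces in N, time in s.
With the tool pointing down it reaches from about 0.275 to 0.775 m from the base axis. Payload 14.6 kg.
Tool frame: the origin (TCP) lies between the finger pads; the fingertips stand 25 mm ahead of it and the grasp point (between the pads) lies 6 mm ahead of it; z points along the fingers, y is the line along which they close (so a half turn about z gives the same grasp; the last joint's range is limited). The gripper opens to 85 mm and grips with 20 to 120 N. Pads are 22 mm wide; open, the fingers measure 114 mm over their backs; the gripper's body (76 mm by 85 mm) begins 54 mm behind the grasp point. The pads swing forward as they close: fully open they stand 13 mm farther back than shut.
Start: joints at [-1.28, 0.263, -0.048, 1.259, 0, 1.415], TCP at [0.226, -0.474, 0.256] pointing down, gripper open.
Joint ranges: [-2.65, 2.65], [-0.89, 1.7], [-1.18, 1.37], [-2.13, 2.11], [-1.35, 1.29], [-3.14, 3.14]. Speed limits (rad/s): [1.89, 1.89, 2.57, 2.79, 3.14, 3.14].

## Interface

Orientations are given as a 3x3 rotation matrix whose columns are the frame's x, y, z axes.
In Python, from rig import env gives the robot as it stands. The module is installed in compiled form; this text tells all that it offers.
- The arm moves only by the shell command python3 -m crank 'ROWS' [FORCE]. ROWS is JSON, one flat list of numbers, 7 for each row, row after row: the opening, from 0 (shut) to 1 (fully open), then the shift along the tool's x, y, z in m, then the turn, a rotation vector about the tool's x, y, z in degrees. A call has 1 to 20 rows; each row is the pose to reach, as a shift and turn from the pose commanded when the call began, along the tool's axes at that moment; what a row does not reach only later rows make up. A row lasts 1/12 s, in which the tool goes at most 41.7 mm and 7.16 degrees, less where a joint would pass 70% of its speed; a pose out of reach is approached as far as the arm can. A call with a gripper value outside its range is refused whole. The fingers move at their own pace and stop on an object; FORCE is the grip in N (left out, the last holds). Time passes only in rows, so rows that repeat a pose let the fingers close. It gives the time, the measured TCP pose, the force, the opening and the grip force at its end, in the units of the state.
- env.observe(): the state, without advancing time (a new reading comes with each control period).
- env.snapshot(name): name is "scene" or "top" or "wrist"; returns a dict with "img" (480x640x3 uint8, red, green, blue), "z_map" (480x640 float32, m along the optical axis (not along the pixel's ray), 0 where there is no reading), "camera_matrix" (3x3 intrinsics, pixels), "rvec" (rotation vector, rad) and "tvec" (3), from world to camera coordinates, as OpenCV has them. Camera axes: x right, y down, z forward; pixel columns grow to the right and rows downward; lengths in m; the calibration is good to about 2 mm. A picture is of the moment at which its call begins.
- env.finish_job(): hands the job in; it is judged then, once.
Trained networks look in the newest picture that a camera, given by its name, has taken for a name from the list of things; names that differ only in an ending like _2 or _b are one class to them, and where a whole thing is asked for, a point or a joint stands for the part that bears it (a point fixed in the world has none). Each returns a list of dicts, best first, with "score" (0 to 1); they miss things now and then, are a little off and sometimes report something else, mostly with a low value. They report only what shows in the picture. A call takes as long as a camera call.
- env.look_for(camera, name): "point" ([column, row] in pixels, amid what is visible of it).
The state is a dict: "t": time; "joint_positions": joint angles; "qvel": joint speeds; "joint_efforts": joint torques, N m; "tool_pos": TCP position; "tcp_rot": TCP orientation; "ft_force": force on the tool from outside, world axes, zero at the start; "ft_torque": the same for the moment, N m; "finger_gap": finger opening in m; "finger_force": force on a finger pad.
Only numpy, scipy, OpenCV 4.12 (cv2) and the standard library are available. Lean on these libraries where they do the work, as an engineer would, in place of code of your own. Each camera call takes 0.05 s, during which the arm holds its last target. There are 200 camera calls.

## Working session

There is one attempt and no reset: what is moved stays moved. The work goes in short steps, Python scripts to look and compute and a shell command to move; the robot and the scene stay as the last step left them, time stands still between calls to the robot, and variables do not carry over. Pictures are saved under pics/ and viewed, at most 10 in all, crops included, and the job is handed in when it is done.

```bash
mkdir -p pics; cat > h.py <<'E'
import numpy as np, cv2
from rig import env
def snap(c,save=None):
    s=env.snapshot(c)
    if save: cv2.imwrite(f'pics/{save}.png',s['img'][:,:,::-1])
    return s
def deproj(s,u,v,z=None):
    K=s['camera_matrix'];R=cv2.Rodrigues(np.array(s['rvec'],float))[0];t=np.array(s['tvec'],float).ravel()
    d=np.linalg.inv(K)@np.array([u,v,1.]);
    if z is None: zz=s['z_map'][int(round(v)),int(round(u))]
    else:
        a=R.T@d;c=-R.T@t; zz=(z-c[2])/a[2]
    return R.T@(d*zz-t)
def proj(s,P):
    return cv2.projectPoints(np.atleast_2d(np.array(P,float)),np.array(s['rvec'],float),np.array(s['tvec'],float),s['camera_matrix'],None)[0][:,0]
def cloud(s):
    K=s['camera_matrix'];R=cv2.Rodrigues(np.array(s['rvec'],float))[0];t=np.array(s['tvec'],float).ravel()
    v,u=np.mgrid[:480,:640];z=s['z_map']
    p=np.stack([(u-K[0,2])/K[0,0]*z,(v-K[1,2])/K[1,1]*z,z],-1)
    return (p-t)@R
E
python3 - <<'E'
from h import *
np.set_printoptions(precision=4,suppress=True)
o=env.observe();print(o['tool_pos'],o['tcp_rot'],o['finger_gap'],o['t'])
for c in ['top','scene']:
    s=snap(c,c+'0')
    R=cv2.Rodrigues(np.array(s['rvec'],float))[0];print(c,-R.T@np.ravel(s['tvec']),s['camera_matrix'][0,0])
    for n in ['case','lid_panel','latch','thumb','latch_pivot','lid_edge','pry_gap','blade','blade_tip','mat','suanpan','whistle','elephant','magnifier','mug','beadjar']:
        for r in env.look_for(c,n)[:2]:
            p=r['point'];print(n,round(r['score'],2),np.round(p),deproj(s,*p))
E
```

```text
[ 0.2263 -0.4734  0.2558] [[ 0.9023  0.4312 -0.0003]
 [ 0.4312 -0.9023  0.001 ]
 [ 0.0002 -0.0011 -1.    ]] 0.08525611753560501 0.0
top [0.3905 0.0117 1.286 ] 600.7577366004803
case 0.85 [317. 208.] [ 0.5971 -0.0093  0.0724]
lid_panel 0.68 [301. 204.] [0.6059 0.0225 0.073 ]
latch 0.62 [352. 213.] [ 0.5831 -0.0809  0.0927]
thumb 0.84 [353. 213.] [ 0.5837 -0.0821  0.0904]
latch_pivot 0.79 [316. 209.] [ 0.5957 -0.0078  0.0697]
lid_edge 0.85 [301. 203.] [0.6087 0.0224 0.0728]
pry_gap 0.79 [315. 210.] [ 0.5936 -0.0053  0.0728]
blade 0.73 [145. 260.] [0.5034 0.356  0.0144]
blade_tip 0.79 [146. 264.] [0.4925 0.349  0.0274]
mat 0.92 [153. 262.] [0.4981 0.3409 0.008 ]
suanpan 0.68 [517. 260.] [ 0.4871 -0.4348  0.0167]
whistle 0.93 [254. 330.] [0.351  0.1263 0.0165]
whistle 0.67 [519. 260.] [ 0.4875 -0.4362  0.0209]
elephant 0.95 [421. 339.] [ 0.3286 -0.2152  0.0605]
magnifier 0.73 [196. 158.] [0.7241 0.2501 0.005 ]
mug 0.82 [496. 183.] [ 0.6569 -0.4022  0.0041]
mug 0.17 [303. 205.] [0.6052 0.019  0.0712]
beadjar 0.84 [448. 165.] [ 0.6815 -0.2823  0.0767]
beadjar 0.59 [316. 208.] [ 0.5978 -0.0
[... 446 characters left out ...]
9  -0.2858  0.0764]
blade 0.88 [454. 228.] [0.4949 0.359  0.0256]
blade 0.61 [290. 276.] [ 0.5921 -0.0834  0.0896]
blade_tip 0.72 [454. 233.] [0.5039 0.3574 0.0164]
blade_tip 0.55 [203. 353.] [ 0.7224 -0.2831  0.0726]
mat 0.67 [453. 241.] [0.5283 0.3461 0.0154]
mat 0.38 [444. 317.] [0.7231 0.2434 0.0031]
suanpan 0.66 [136. 289.] [ 0.4949 -0.4366  0.0146]
whistle 0.73 [354. 212.] [0.3712 0.129  0.0091]
elephant 0.59 [220. 215.] [ 0.3482 -0.2199  0.0591]
elephant 0.48 [324. 288.] [ 0.6259 -0.016   0.0716]
magnifier 0.79 [449. 317.] [0.7276 0.2519 0.0082]
mug 0.87 [151. 336.] [ 0.621  -0.4044  0.0029]
mug 0.44 [455. 233.] [0.506  0.3592 0.0176]
beadjar 0.78 [199. 351.] [ 0.7178 -0.2903  0.0775]
```

View pics/top0.png

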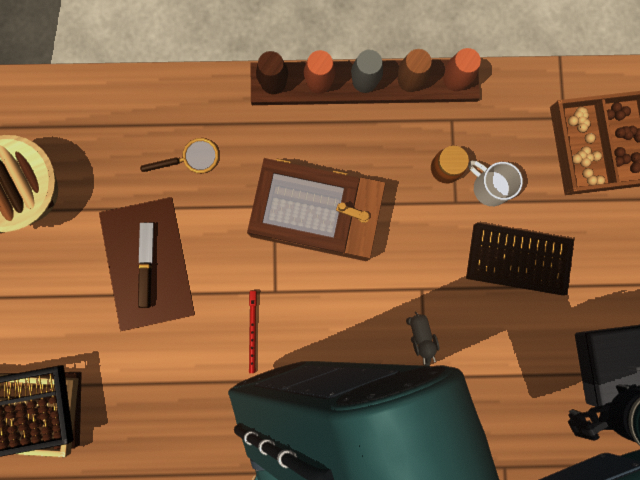

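View pics/scene0.png

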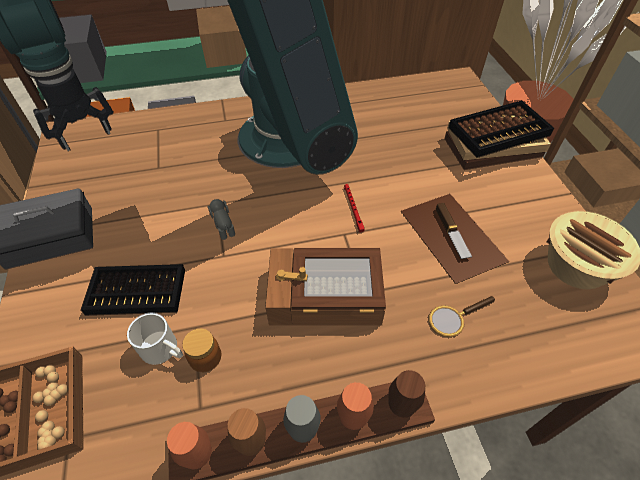

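Top: case amid (320,208), turned about -10°; brass button at (352,212) over the lid. The blade lies on the mat at (145,262) with its tip up at (147,222). The scene view agrees. Now I'll fit poses from the depth clouds.

```bash
cat > m.py <<'E'
from h import *
np.set_printoptions(precision=4,suppress=True)
def rect(P):
    r=cv2.minAreaRect((P[:,:2]*1000).astype(np.float32)); return r
for c in ['top','scene']:
    s=snap(c);P=cloud(s);z=P[...,2];ok=s['z_map']>0
    near=ok&(np.hypot(P[...,0]-.6,P[...,1]+.01)<.2)
    m=near&(z>.062)&(z<.084); m=cv2.morphologyEx(m.astype(np.uint8),cv2.MORPH_OPEN,np.ones((3,3)))>0
    print(c,'case',rect(P[m]),np.median(z[m]),m.sum())
    m=near&(z>.1); print('post',P[m].mean(0),m.sum(),z[m].max())
    m=near&(z>.084)&(z<.094); print('bar',rect(P[m]),np.median(z[m]),m.sum())
    nb=ok&(abs(P[...,0]-.5)<.14)&(abs(P[...,1]-.35)<.06)
    m=nb&(z>.021)&(z<.05); print('handle',rect(P[m]),np.median(z[m]),m.sum())
    g=s['img'].astype(int); bright=nb&(g.min(-1)>110)
    print('steel',rect(P[bright]),np.median(z[bright]),bright.sum())
    m=nb&(z<.012); print('matz',np.median(z[m]))
print(env.observe()['t'])
E
python3 m.py
```

```text
top case ((602.0054321289062, -8.986068725585938), (255.50416564941406, 165.69918823242188), 76.88893127441406) 0.076014649435426 9277
post [ 0.5937 -0.0585  0.1135] 43 0.12093112923252332
bar ((598.88720703125, -9.512847900390625), (240.27401733398438, 153.5363006591797), 77.67864227294922) 0.08787237765290098 256
handle ((490.54730224609375, 353.4481506347656), (24.23616600036621, 172.9806671142578), 88.0951919555664) 0.026491957345626538 510
steel ((540.4923095703125, 354.0039367675781), (28.66740608215332, 83.74542236328125), 88.0951919555664) 0.016709161305938598 509
matz 0.0029772512027205515
scene case ((603.2098999023438, -7.5599365234375), (256.0002136230469, 168.13316345214844), 76.42034149169922) 0.07650638685144946 7055
post [ 0.5989 -0.0577  0.1107] 51 0.11745862250373479
bar ((588.3119506835938, -78.93946838378906), (66.64739990234375, 18.843955993652344), 69.3525161743164) 0.08867725126077622 186
handle ((477.6058349609375, 356.9234924316406), (24.26500129699707, 146.37957763671875), 88.94927978515625) 0.02682425140439611 247
steel ((558.6635131835938, 345.0849609375), (69.42227172851562, 146.10971069335938), 55.28407287597656) 0.016885538284042483 319
matz 0.003421171839853036
1.8
```

```bash
python3 -m crank '[0.5,0.5,-0.21,0.05,0,0,-94.5, 0.5,0.5,-0.21,0.05,0,0,-94.5, 0.5,0.5,-0.21,0.05,0,0,-94.5, 0.5,0.5,-0.21,0.05,0,0,-94.5, 0.5,0.5,-0.21,0.05,0,0,-94.5, 0.5,0.5,-0.21,0.05,0,0,-94.5, 0.5,0.5,-0.21,0.05,0,0,-94.5, 0.5,0.5,-0.21,0.05,0,0,-94.5, 0.5,0.5,-0.21,0.05,0,0,-94.5, 0.5,0.5,-0.21,0.05,0,0,-94.5, 0.5,0.5,-0.21,0.05,0,0,-94.5, 0.5,0.5,-0.21,0.05,0,0,-94.5, 0.5,0.5,-0.21,0.05,0,0,-94.5, 0.5,0.5,-0.21,0.05,0,0,-94.5, 0.5,0.5,-0.21,0.05,0,0,-94.5, 0.5,0.5,-0.21,0.05,0,0,-94.5, 0.5,0.5,-0.21,0.05,0,0,-94.5, 0.5,0.5,-0.21,0.05,0,0,-94.5, 0.5,0.5,-0.21,0.05,0,0,-94.5, 0.5,0.5,-0.21,0.05,0,0,-94.5]'
python3 - <<'E'
from h import *
np.set_printoptions(precision=4,suppress=True)
s=snap('wrist','w1');o=env.observe()
R=cv2.Rodrigues(np.array(s['rvec'],float))[0];c=-R.T@np.ravel(s['tvec'])
print(o['tcp_rot'],o['tool_pos'],o['t'],'cam in tool',o['tcp_rot'].T@(c-o['tool_pos']) if hasattr(o['tcp_rot'],'T') else c)
for n in ['thumb','latch_pivot']:
    for r in env.look_for('wrist',n)[:2]: print(n,r,deproj(s,*r['point'],z=.114))
P=cloud(s);z=P[...,2];m=(s['z_map']>0)&(z>.107)&(z<.12)&(np.hypot(P[...,0]-.594,P[...,1]+.058)<.03)
print(m.sum(),P[m].mean(0), np.argwhere(m).mean(0))
E
```

```text
t: 3.47
tool_pos: [0.5866, -0.0694, 0.2066]
tcp_rot: [[-0.499, 0.866, 0.0], [0.866, 0.499, -0.0], [-0.0, 0.0, -1.0]]
ft_force: [-0.2, -0.5, 0.4]
finger_gap: 0.0425
finger_force: 0.0
[[-0.4995  0.8663  0.0003]
 [ 0.8663  0.4995 -0.    ]
 [-0.0002  0.0003 -1.    ]] [ 0.5867 -0.0693  0.2065] 3.5167 cam in tool [ 0.0826 -0.001  -0.1176]
thumb {'point': [312.5, 257.2], 'score': 0.89} [ 0.5831 -0.0685  0.114 ]
latch_pivot {'point': [391.1, 153.3], 'score': 0.82} [ 0.5892 -0.0028  0.114 ]
588 [ 0.5954 -0.0575  0.1132] [250.6344 343.318 ]
```

View pics/w1.png

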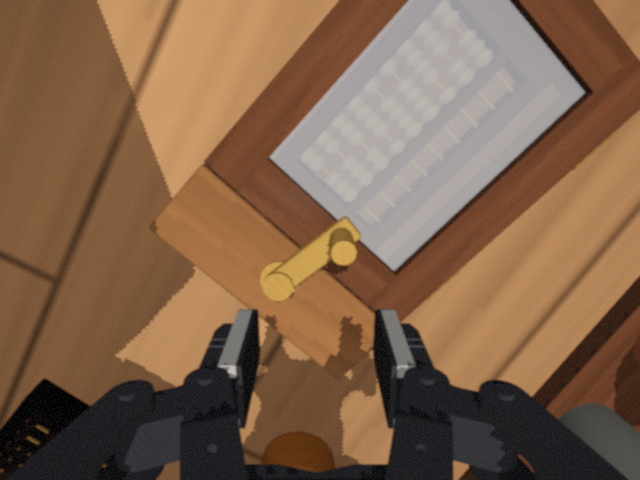

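Wrist view: post top at (343,250), which is world (0.595,-0.058); pivot at (280,282). I'll descend and grip the post.

```bash
python3 -m crank '[0.5,0.006,0.013,0.02,0,0,0, 0.5,0.006,0.013,0.05,0,0,0, 0.5,0.006,0.013,0.088,0,0,0, 0.5,0.006,0.013,0.088,0,0,0, 0.5,0.006,0.013,0.088,0,0,0, 0,0.006,0.013,0.088,0,0,0, 0,0.006,0.013,0.088,0,0,0, 0,0.006,0.013,0.088,0,0,0, 0,0.006,0.013,0.088,0,0,0, 0,0.006,0.013,0.088,0,0,0, 0,0.006,0.013,0.088,0,0,0]' 20
python3 - <<'E'
import numpy as np
# arc from post to 168deg about pivot, in tool axes
R=np.array([[-.5,.866],[.866,.5]])
piv=np.array([.579,-.106]);p0=np.array([.595,-.0575]);d=p0-piv;r=np.hypot(*d);a=np.arctan2(d[1],d[0])
print(r,np.degrees(a))
for k in np.linspace(0,np.radians(168)-a,9)[1:]:
    q=piv+r*np.array([np.cos(a+k),np.sin(a+k)]);print(R.T@(q-p0)*1000,q)
E
```

```text
t: 4.53
tool_pos: [0.5963, -0.0573, 0.1202]
tcp_rot: [[-0.501, 0.866, 0.003], [0.866, 0.501, -0.001], [-0.002, 0.002, -1.0]]
ft_force: [0.5, 0.0, 8.9]
finger_gap: 0.0128
finger_force: 20.9
0.05107102896946565 71.74243692461025
[ 7.1966451  -7.92505775] [ 0.58453812 -0.05523013]
[ 12.58311656 -17.17622883] [ 0.5738329  -0.05519103]
[ 15.92273947 -27.34702821] [ 0.56335471 -0.05738442]
[ 17.06877493 -37.99056352] [ 0.55356396 -0.06171391]
[ 15.97086755 -48.63917097] [ 0.54489084 -0.06798928]
[ 12.67725803 -58.82496389] [ 0.53771643 -0.07593479]
[  7.33266349 -68.10039113] [ 0.53235597 -0.08520133]
[  0.17191884 -76.05790186] [ 0.529045   -0.09538174]
```

```bash
python3 -m crank '[0,0,0,-0.005,0,0,0, 0,0,0,-0.005,0,0,0, 0,0.004,-0.004,-0.005,0,0,0, 0,0.007,-0.008,-0.005,0,0,0, 0,0.010,-0.0125,-0.005,0,0,0, 0,0.0125,-0.017,-0.005,0,0,0, 0,0.016,-0.027,-0.005,0,0,0, 0,0.017,-0.038,-0.005,0,0,0, 0,0.016,-0.0485,-0.005,0,0,0, 0,0.0125,-0.059,-0.005,0,0,0, 0,0.0075,-0.068,-0.005,0,0,0, 0,0,-0.076,-0.005,0,0,0, 0,0,-0.076,-0.005,0,0,0, 0,0,-0.076,-0.005,0,0,0]'
```

```text
t: 5.7
tool_pos: [0.5294, -0.0962, 0.1238]
tcp_rot: [[-0.499, 0.867, 0.0], [0.867, 0.499, -0.001], [-0.001, -0.0, -1.0]]
ft_force: [-1.2, -2.3, 7.0]
finger_gap: 0.013
finger_force: 20.8
```

```bash
python3 -m crank '[0.5,0,0,0,0,0,0, 0.5,0,0,0,0,0,0, 0.5,0,0,0,0,0,0, 0.5,0,0,-0.04,0,0,0, 0.7,0.392,0.226,-0.09,0,0,-58, 0.7,0.392,0.226,-0.09,0,0,-58, 0.7,0.392,0.226,-0.09,0,0,-58, 0.7,0.392,0.226,-0.09,0,0,-58, 0.7,0.392,0.226,-0.09,0,0,-58, 0.7,0.392,0.226,-0.09,0,0,-58, 0.7,0.392,0.226,-0.09,0,0,-58, 0.7,0.392,0.226,-0.09,0,0,-58, 0.7,0.392,0.226,-0.09,0,0,-58, 0.7,0.392,0.226,-0.09,0,0,-58, 0.7,0.392,0.226,-0.09,0,0,-58, 0.7,0.392,0.226,-0.09,0,0,-58, 0.7,0.392,0.226,-0.09,0,0,-58, 0.7,0.392,0.226,-0.09,0,0,-58, 0.7,0.392,0.226,-0.09,0,0,-58]'
cat > m2.py <<'E'
from h import *
np.set_printoptions(precision=4,suppress=True)
o=env.observe();print(o['tool_pos'],np.array(o['tcp_rot']))
s=snap('wrist','w2');P=cloud(s);z=P[...,2];ok=(s['z_map']>0)
nb=ok&(abs(P[...,0]-.48)<.12)&(abs(P[...,1]-.355)<.03)
v=np.argwhere(nb);g=s['img'].astype(int)
for nm,m in [('handle',nb&(z>.023)&(z<.034)),('steel',nb&(g.min(-1)>100)&(z<.022))]:
    Q=P[m];print(nm,m.sum(),np.median(Q[:,2]),cv2.minAreaRect((Q[:,:2]*1000).astype(np.float32)))
for n in ['blade','blade_tip']:print(n,env.look_for('wrist',n)[:2])
s=snap('top');P=cloud(s);z=P[...,2]
near=(np.hypot(P[...,0]-.6,P[...,1]+.01)<.2)
m=near&(z>.1);print('post top',P[m].mean(0),m.sum())
m=near&(z>.066)&(z<.084);print('case',cv2.minAreaRect((P[m][:,:2]*1000).astype(np.float32)))
print(env.observe()['t'])
E
python3 m2.py
```

```text
t: 7.28
tool_pos: [0.5288, 0.3566, 0.2131]
tcp_rot: [[-0.999, 0.035, -0.0], [0.035, 0.999, -0.0], [0.0, -0.0, -1.0]]
ft_force: [0.2, -0.6, -0.5]
finger_gap: 0.0597
finger_force: 0.0
[0.5288 0.3566 0.2131] [[-0.9994  0.0349 -0.0004]
 [ 0.0349  0.9994 -0.0004]
 [ 0.0004 -0.0004 -1.    ]]
handle 4570 0.026669981367359784 ((451.69049072265625, 356.2962341308594), (21.907020568847656, 94.48218536376953), 89.21376037597656)
steel 4064 0.016353301537189398 ((544.9841918945312, 354.5400390625), (30.78365135192871, 92.06543731689453), 89.1048355102539)
blade [{'point': [313.5, 161.6], 'score': 0.8}]
blade_tip [{'point': [314.8, 164.4], 'score': 0.66}]
post top [ 0.529  -0.0993  0.1123] 46
case ((601.530517578125, -8.55615234375), (255.75933837890625, 165.07200622558594), 76.87763214111328)
7.4833
```

View pics/w2.png

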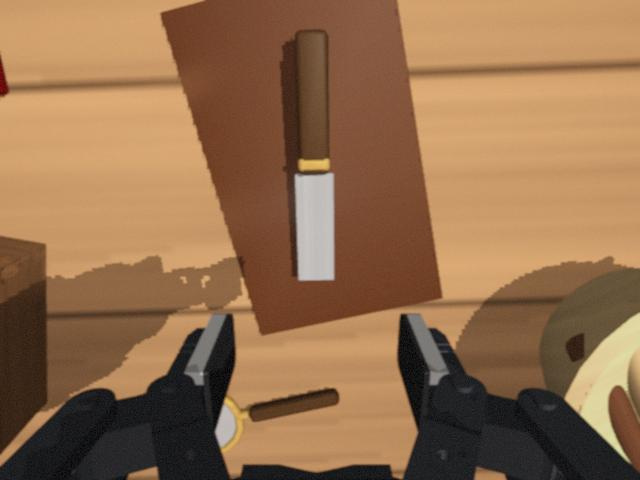

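Wrist view: handle from (312,32) to (314,170), steel down to (315,280). That puts the handle at (0.452,0.356) with a yaw of about -1°. I'll grasp near the blade's origin.

```bash
python3 -m crank '[0.6,0.05,-0.002,0.02,0,0,-1, 0.6,0.05,-0.002,0.05,0,0,-1, 0.6,0.05,-0.002,0.09,0,0,-1, 0.6,0.05,-0.002,0.13,0,0,-1, 0.6,0.05,-0.002,0.165,0,0,-1, 0.6,0.05,-0.002,0.179,0,0,-1, 0.6,0.05,-0.002,0.179,0,0,-1, 0.6,0.05,-0.002,0.179,0,0,-1, 0,0.05,-0.002,0.179,0,0,-1, 0,0.05,-0.002,0.179,0,0,-1, 0,0.05,-0.002,0.179,0,0,-1, 0,0.05,-0.002,0.179,0,0,-1, 0,0.05,-0.002,0.179,0,0,-1, 0,0.05,-0.002,0.179,0,0,-1, 0,0.05,-0.002,0.179,0,0,-1]' 110
python3 -m crank '[0,0,0,-0.03,0,0,0, 0,0,0,-0.07,0,0,0, 0,0,0,-0.11,0,0,0, 0,0,0,-0.12,0,0,0, 0,0,0,-0.12,0,0,0, 0,0,0,-0.12,0,0,0]'
cat > m3.py <<'E'
from h import *
np.set_printoptions(precision=4,suppress=True)
o=env.observe();T=np.array(o['tool_pos']);R=np.array(o['tcp_rot']);print(T,R,o['t'])
for c in ['wrist','top','scene']:
    s=snap(c,c+'_b');P=(cloud(s)-T)@R;g=s['img'].astype(int)
    ok=(s['z_map']>0)&(P[...,2]<.05)&(P[...,2]>0)&(abs(P[...,1])<.03)
    m=ok&(g.min(-1)>70)&(g.max(-1)-g.min(-1)<40)&(P[...,0]<-.02)&(P[...,0]>-.15)
    if m.sum()<20: print(c,m.sum());continue
    Q=P[m];r=cv2.minAreaRect((Q[:,:2]*1000).astype(np.float32));print(c,m.sum(),'tool frame',r,'z',np.median(Q[:,2]),'pitch',np.polyfit(Q[:,0],Q[:,2],1),Q.min(0),Q.max(0))
E
python3 m3.py
```

```text
t: 8.73
tool_pos: [0.4798, 0.3577, 0.0363]
tcp_rot: [[-1.0, 0.017, 0.003], [0.017, 1.0, 0.001], [-0.003, 0.001, -1.0]]
ft_force: [-1.6, -1.9, 13.0]
finger_gap: 0.0191
finger_force: 108.8
t: 9.23
tool_pos: [0.479, 0.3573, 0.1549]
tcp_rot: [[-1.0, 0.017, 0.002], [0.017, 1.0, 0.001], [-0.001, 0.001, -1.0]]
ft_force: [-0.5, 0.4, -1.8]
finger_gap: 0.0192
finger_force: 108.3
[0.479  0.3573 0.1549] [[-0.9999  0.0167  0.0015]
 [ 0.0167  0.9999  0.0009]
 [-0.0015  0.0009 -1.    ]] 9.2333
wrist 4864 tool frame ((-43.445533752441406, -0.10243606567382812), (27.946516036987305, 42.56850814819336), 89.68695831298828) z 0.02007940584307545 pitch [-0.0047  0.0199] [-0.0647 -0.0141  0.0183] [-0.0221  0.0139  0.0218]
top 577 tool frame ((-61.09801483154297, -0.5930862426757812), (82.00938415527344, 29.489538192749023), 0.20466965436935425) z 0.02138175702086769 pitch [-0.0054  0.021 ] [-0.1021 -0.0154  0.0156] [-0.0201  0.0142  0.0276]
scene 333 tool frame ((-62.732425689697266, 0.41401004791259766), (30.254114151000977, 84.72682189941406), 88.95246124267578) z 0.021324625646184876 pitch [-0.003   0.0211] [-0.1052 -0.0151  0.0177] [-0.0201  0.0154  0.0256]
```

```bash
python3 -m crank '[0,0.085,-0.2925,0,0,0,12.1, 0,0.085,-0.2925,0,0,0,12.1, 0,0.085,-0.2925,0,0,0,12.1, 0,0.085,-0.2925,0,0,0,12.1, 0,0.085,-0.2925,0,0,0,12.1, 0,0.085,-0.2925,0,0,0,12.1, 0,0.085,-0.2925,0,0,0,12.1, 0,0.085,-0.2925,0,0,0,12.1, 0,0.085,-0.2925,0,0,0,12.1, 0,0.085,-0.2925,0,0,0,12.1, 0,0.085,-0.2925,0.03,0,0,12.1, 0,0.085,-0.2925,0.06,0,0,12.1, 0,0.085,-0.2925,0.072,0,0,12.1, 0,0.085,-0.2925,0.072,0,0,12.1, 0,0.085,-0.2925,0.072,0,0,12.1]'
cat >> m3.py <<'E'
    n=env.look_for(c,'pry_gap')
E
cat > m4.py <<'E'
from h import *
np.set_printoptions(precision=4,suppress=True)
# refine case: dedicated views, top edge planes; tip in world
o=env.observe();T=np.array(o['tool_pos']);R=np.array(o['tcp_rot']);print(T,R)
yaw=np.radians(-13.1);C=np.array([.602,-.0088,0]);B=np.array([[np.cos(yaw),-np.sin(yaw),0],[np.sin(yaw),np.cos(yaw),0],[0,0,1]])
print('tip in case',((T+R@[-.104,0,.0218]-C)@B)*1000,'blade dir',(R@[-1,0,0])@B)
for c in ['top','scene','wrist']:
    s=snap(c,c+'_c');P=(cloud(s)-C)@B*1000;ok=s['z_map']>0
    m=ok&(P[...,2]>72)&(P[...,2]<82)&(abs(P[...,0])<110)&(abs(P[...,1])<150)
    Q=P[m]
    print(c,m.sum(),np.percentile(Q,[.5,99.5],axis=0),np.median(Q[:,2]))
    for lo,hi in [(-60,-10),(50,110)]:
        k=Q[(Q[:,1]>lo)&(Q[:,1]<hi)]; 
        if len(k): print('  x range at y',lo,hi,np.percentile(k[:,0],[1,99]))
    if c=='scene':
        img=cv2.resize(s['img'][180:340,230:450],None,fx=3.5,fy=3.5,interpolation=2);cv2.imwrite('pics/crop_c.png',img[:,:,::-1])
E
python3 m4.py
```

```text
t: 10.63
tool_pos: [0.3887, 0.067, 0.0819]
tcp_rot: [[-0.974, 0.225, -0.002], [0.225, 0.974, 0.0], [0.002, -0.0, -1.0]]
ft_force: [-0.4, -0.2, -1.4]
finger_gap: 0.0192
finger_force: 108.5
[0.3887 0.067  0.0819] [[-0.9744  0.2247 -0.0019]
 [ 0.2247  0.9744  0.0002]
 [ 0.0019 -0.0002 -1.    ]]
tip in case [-120.9822   25.6349   59.9346] blade dir [ 1.      0.002  -0.0019]
top 6154 [[ -82.4002 -126.7621   72.0561]
 [  75.8127  126.4096   81.8911]] 77.69882692311654
  x range at y -60 -10 [-81.9432  75.0198]
  x range at y 50 110 [-82.0751  74.9334]
scene 4548 [[ -80.9288 -125.0047   72.0744]
 [  79.1915  128.1437   81.5543]] 78.01658756180674
  x range at y -60 -10 [-80.1564  77.654 ]
  x range at y 50 110 [-80.7412  77.4898]Traceback (most recent call last):
  File "m4.py", line 11, in <module>
    print(c,m.sum(),np.percentile(Q,[.5,99.5],axis=0),np.median(Q[:,2]))
                    ~~~~~~~~~~~~~^^^^^^^^^^^^^^^^^^^^
    return _quantile_unchecked(
        a, q, axis, out, overwrite_input, method, keepdims, weights)
    return _ureduce(a,
                    func=_quantile_ureduce_func,
    ...<5 lines>...
                    overwrite_input=overwrite_input,
                    method=method)
    r = func(a, **kwargs)
    result = _quantile(arr,
                       quantiles=q,
    ...<2 lines>...
                       out=out,
                       weights=wgt)
    slices_having_nans = np.isnan(arr[-1, ...])
                                  ~~~^^^^^^^^^
IndexError: index -1 is out of bounds for axis 0 with size 0
```

View pics/crop_c.png

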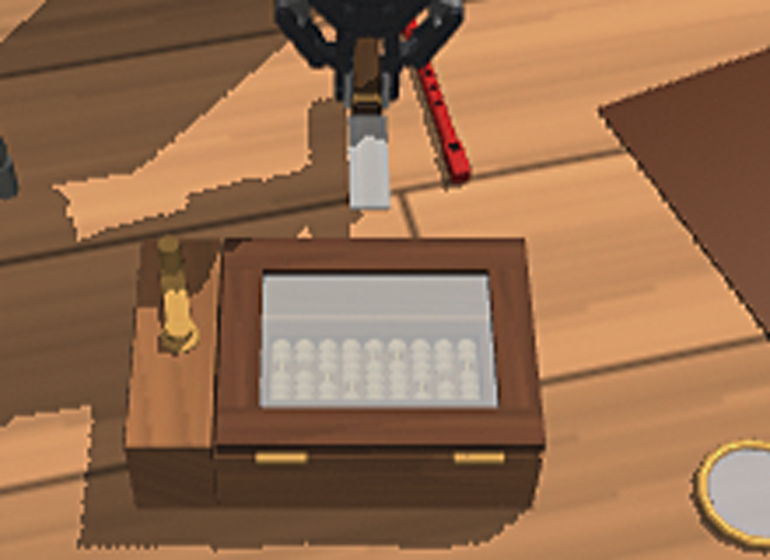

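View pics/wrist_c.png

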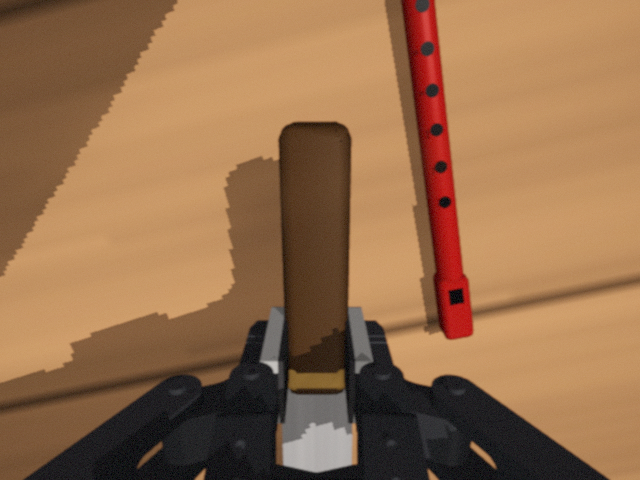

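Scene crop: the button points to the front, clear of the lid. The blade stands centred before the lid's front edge with its tip at (370,208). Inserting now.

```bash
python3 -m crank '[0,-0.015,0,-0.001,0,0,0, 0,-0.03,0,-0.001,0,0,0, 0,-0.038,0,-0.001,0,0,0, 0,-0.044,0,-0.001,0,0,0, 0,-0.05,0,-0.001,0,0,0, 0,-0.056,0,-0.001,0,0,0, 0,-0.063,0,-0.001,0,0,0, 0,-0.063,0,-0.001,0,0,0, 0,-0.063,0,-0.001,0,0,0]'
python3 -m crank '[0,0,0,-0.003,0,0,0, 0,0,0,-0.006,0,0,0, 0,0,0,-0.010,0,0,0, 0,0,0,-0.014,0,0,0, 0,0,0,-0.014,0,0,0]'
python3 - <<'E'
import numpy as np
# tip arc, blade pitch follows: tip top at r from hinge; rows relative to pre-lift (tip case x,z)
r=136.;tx=-.104*1000;tz=20.5
pose=lambda th,ph:(78-r*np.cos(th)-(-tx*np.cos(ph)-0)+0, 0)
for thd in range(0,85,5):
    th=np.radians(thd);ph=np.radians(min(thd*.4,25))
    tip=np.array([78-r*np.cos(th),66+r*np.sin(th)])
    # tip top in tool (x fwd=-toolx =104, down=20.5); pitched up by ph
    f=np.array([np.cos(ph),np.sin(ph)]);d=np.array([np.sin(ph),-np.cos(ph)])
    tcp=tip-104*f-20.5*d
    print(thd,round(np.degrees(ph),1),np.round(tcp,1),'edge',np.round([78-158*np.cos(th),66+158*np.sin(th)]))
E
```

```text
t: 11.53
tool_pos: [0.4503, 0.0519, 0.0832]
tcp_rot: [[-0.974, 0.226, -0.0], [0.226, 0.974, 0.0], [0.0, -0.0, -1.0]]
ft_force: [-0.9, 0.8, -0.8]
finger_gap: 0.019
finger_force: 108.5
t: 11.95
tool_pos: [0.4503, 0.052, 0.0981]
tcp_rot: [[-0.974, 0.226, 0.001], [0.226, 0.974, -0.0], [-0.001, 0.0, -1.0]]
ft_force: [-0.0, -0.0, -2.8]
finger_gap: 0.019
finger_force: 108.3
0 0.0 [-162.    86.5] edge [-80.  66.]
5 2.0 [-162.1   94.7] edge [-79.  80.]
10 4.0 [-161.1  102.8] edge [-78.  93.]
15 6.0 [-158.9  110.7] edge [-75. 107.]
20 8.0 [-155.6  118.3] edge [-70. 120.]
25 10.0 [-151.2  125.6] edge [-65. 133.]
30 12.0 [-145.8  132.4] edge [-59. 145.]
35 14.0 [-139.3  138.7] edge [-51. 157.]
40 16.0 [-131.8  144.5] edge [-43. 168.]
45 18.0 [-123.4  149.5] edge [-34. 178.]
50 20.0 [-114.2  153.9] edge [-24. 187.]
55 22.0 [-104.1  157.5] edge [-13. 195.]
60 24.0 [-93.3 160.2] edge [ -1. 203.]
65 25.0 [-82.4 163.9] edge [ 11. 209.]
70 25.0 [-71.4 168.4] edge [ 24. 214.]
75 25.0 [-60.1 172. ] edge [ 37. 219.]
80 25.0 [-48.5 174.6] edge [ 51. 222.]
```

```bash
python3 -m crank '[0,0,0,-0.002,0,-2,0, 0,-0.001,0,-0.005,0,-4,0, 0,-0.002,0,-0.0085,0,-5,0, 0,-0.003,0,-0.0125,0,-6,0, 0,-0.0045,0,-0.0165,0,-7,0, 0,-0.0065,0,-0.020,0,-8,0, 0,-0.0085,0,-0.024,0,-9,0, 0,-0.011,0,-0.0275,0,-10,0, 0,-0.0135,0,-0.031,0,-11,0, 0,-0.016,0,-0.0345,0,-12,0, 0,-0.0195,0,-0.0375,0,-13,0, 0,-0.0225,0,-0.0405,0,-14,0, 0,-0.0265,0,-0.0435,0,-15,0, 0,-0.030,0,-0.0465,0,-16,0, 0,-0.030,0,-0.0465,0,-16,0, 0,-0.030,0,-0.0465,0,-16,0]'
cat > m5.py <<'E'
from h import *
np.set_printoptions(precision=4,suppress=True)
yaw=np.radians(-13.1);C=np.array([.602,-.0088,0]);B=np.array([[np.cos(yaw),-np.sin(yaw),0],[np.sin(yaw),np.cos(yaw),0],[0,0,1]])
o=env.observe();T=np.array(o['tool_pos']);R=np.array(o['tcp_rot']);print('tip',((T+R@[-.104,0,.0205]-C)@B)*1000,'tcp',((T-C)@B)*1000,o['t'])
import sys
s=snap('scene',sys.argv[1]);P=(cloud(s)-C)@B*1000
m=(s['z_map']>0)&(P[...,2]>95)&(abs(P[...,1]-100)<20)&(P[...,0]>-90)&(P[...,0]<140)
Q=P[m];print(m.sum())
if len(Q)>10:
    print('lid angle',-np.degrees(np.arctan(np.polyfit(Q[:,2],Q[:,0],1)[0])),'(slope dx/dz) ; top',Q[Q[:,2].argmax()])
    print('from hinge',np.degrees(np.arctan2(Q[:,2].max()-66,78-Q[Q[:,2].argmax(),0])))
E
python3 m5.py l1
```

```text
t: 13.28
tool_pos: [0.4799, 0.0451, 0.1441]
tcp_rot: [[-0.936, 0.226, 0.27], [0.217, 0.974, -0.062], [-0.277, 0.0, -0.961]]
ft_force: [0.3, -0.4, -1.1]
finger_gap: 0.019
finger_force: 108.4
tip [-25.5756  24.9116 153.2017] tcp [-131.1878   24.8329  144.1293] 13.2833
1105
lid angle 46.483164787598625 (slope dx/dz) ; top [-31.8557  90.4307 180.8476]
from hinge 46.272643216125374
```

View pics/l1.png

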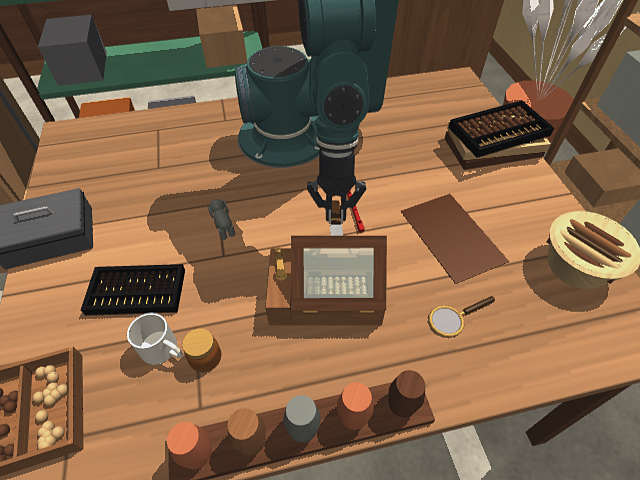

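Scene view: the lid is raised by about 43° on the blade, with its front edge at about (340,238), and nothing else has moved. Continuing.

```bash
python3 -m crank '[0,-0.0045,0,-0.0015,0,-1,0, 0,-0.009,0,-0.003,0,-2,0, 0,-0.014,0,-0.004,0,-3,0, 0,-0.019,0,-0.0047,0,-4,0, 0,-0.0245,0,-0.005,0,-5,0, 0,-0.030,0,-0.0054,0,-6,0, 0,-0.0355,0,-0.0052,0,-7,0, 0,-0.041,0,-0.005,0,-8,0, 0,-0.0465,0,-0.0053,0,-8.5,0, 0,-0.0525,0,-0.0056,0,-9,0, 0,-0.058,0,-0.0062,0,-9,0, 0,-0.064,0,-0.0069,0,-9,0, 0,-0.070,0,-0.007,0,-9,0, 0,-0.076,0,-0.0072,0,-9,0, 0,-0.082,0,-0.007,0,-9,0, 0,-0.085,0,-0.007,0,-9,0, 0,-0.085,0,-0.007,0,-9,0, 0,-0.085,0,-0.007,0,-9,0]'
python3 m5.py l2
```

```text
t: 14.83
tool_pos: [0.5575, 0.0271, 0.1741]
tcp_rot: [[-0.883, 0.226, 0.412], [0.205, 0.974, -0.096], [-0.423, -0.0, -0.906]]
ft_force: [0.0, -0.1, -1.7]
finger_gap: 0.0194
finger_force: 108.4
tip [ 51.4236  24.8995 199.4657] tcp [-51.4867  24.8339 174.0547] 14.8333
1042
lid angle 20.290238642457854 (slope dx/dz) ; top [-72.969   83.6547 245.3044]
from hinge 49.90362488785579
```

```bash
python3 -m crank '[0,0.018,0,-0.0085,0,0,0, 0,0.045,0,-0.021,0,0,0, 0,0.082,0,-0.038,0,0,0, 0,0.118,0,-0.055,0,0,0, 0,0.118,0,-0.055,0,0,0, 0,0.118,0,-0.055,0,10,0, 0,0.118,0,-0.055,0,18,0, 0,0.118,0,-0.055,0,25,0, 0,0.118,0,-0.055,0,25,0, 0,0.118,0,-0.055,0,25,0]'
sed -i 's/abs(P\[...,1\]-100)<20/abs(P[...,1]-113)<9/' m5.py
python3 m5.py l3
```

```text
t: 15.72
tool_pos: [0.4325, 0.056, 0.1737]
tcp_rot: [[-0.974, 0.227, -0.003], [0.227, 0.974, 0.001], [0.003, -0.0, -1.0]]
ft_force: [-1.1, -0.1, -1.9]
finger_gap: 0.0191
finger_force: 108.5
tip [-75.8674  24.7104 152.8382] tcp [-179.7995   24.7281  173.6795] 15.7167
456
lid angle 10.78149548315419 (slope dx/dz) ; top [ 64.0258 121.5885 227.0056]
from hinge 85.0395354555351
```

View pics/l3.png

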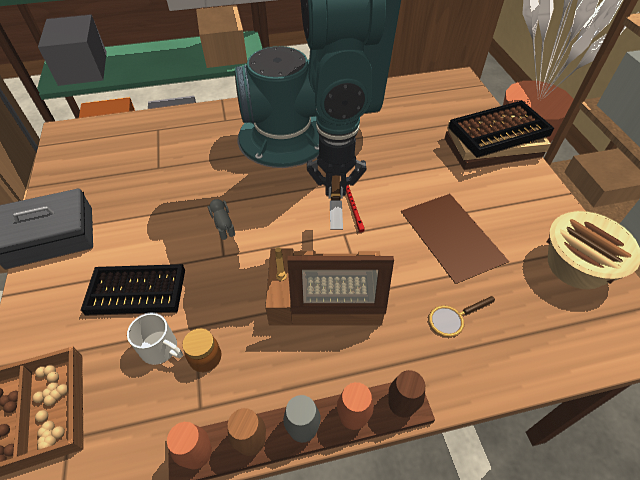

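Scene view: the lid stands open about 79° with its top edge at (340,258), and the blade is clear of it. Returning the blade to the mat.

```bash
python3 -m crank '[0,0.023,0.304,0.015,0,0,-12.1, 0,0.023,0.304,0.015,0,0,-12.1, 0,0.023,0.304,0.015,0,0,-12.1, 0,0.023,0.304,0.015,0,0,-12.1, 0,0.023,0.304,0.015,0,0,-12.1, 0,0.023,0.304,0.015,0,0,-12.1, 0,0.023,0.304,0.015,0,0,-12.1, 0,0.023,0.304,0.015,0,0,-12.1, 0,0.023,0.304,0.015,0,0,-12.1, 0,0.023,0.304,0.015,0,0,-12.1, 0,0.023,0.304,0.05,0,0,-12.1, 0,0.023,0.304,0.085,0,0,-12.1, 0,0.023,0.304,0.11,0,0,-12.1, 0,0.023,0.304,0.125,0,0,-12.1, 0,0.023,0.304,0.132,0,0,-12.1, 0,0.023,0.304,0.132,0,0,-12.1, 0,0.023,0.304,0.132,0,0,-12.1]'
python3 m3.py
```

```text
t: 17.18
tool_pos: [0.4768, 0.3574, 0.043]
tcp_rot: [[-1.0, 0.017, 0.001], [0.017, 1.0, 0.0], [-0.001, 0.0, -1.0]]
ft_force: [-0.2, -0.8, -0.9]
finger_gap: 0.0193
finger_force: 108.7
[0.4768 0.3574 0.043 ] [[-0.9998  0.0173  0.0012]
 [ 0.0173  0.9998  0.0004]
 [-0.0012  0.0005 -1.    ]] 17.1833
wrist 4988 tool frame ((-52.27412033081055, -0.6268291473388672), (33.37180709838867, 58.306610107421875), 88.98350524902344) z 0.020088089267327455 pitch [-0.092   0.0164] [-0.0817 -0.0171  0.0184] [-0.0231  0.0166  0.0419]
top 487 tool frame ((-64.29467010498047, 2.3507957458496094), (33.17018508911133, 87.03207397460938), 87.91014862060547) z 0.01972992880303695 pitch [-0.0285  0.0182] [-0.1073 -0.015   0.0118] [-0.0211  0.0198  0.0414]
scene 309 tool frame ((-63.222808837890625, 7.466119766235352), (41.327537536621094, 85.94535064697266), 89.29959869384766) z 0.019317119553813947 pitch [0.0151 0.0207] [-0.1062 -0.0137  0.0153] [-0.0202  0.0277  0.0392]
```

```bash
python3 -m crank '[0,0,0,0.003,0,0,0, 0,0,0,0.005,0,0,0, 0,0,0,0.006,0,0,0, 0,0,0,0.006,0,0,0, 0.3,0,0,0.006,0,0,0, 0.45,0,0,0.006,0,0,0, 0.6,0,0,0.006,0,0,0, 0.6,0,0,0.006,0,0,0, 0.6,0,0,0.006,0,0,0, 0.6,0,0,-0.02,0,0,0, 0.6,0,0,-0.06,0,0,0, 0.6,0,0,-0.1,0,0,0, 0.6,0,0,-0.14,0,0,0, 0.6,-0.06,0,-0.17,0,0,0, 0.6,-0.06,0,-0.17,0,0,0, 0.6,-0.06,0,-0.17,0,0,0, 0.6,-0.06,0,-0.17,0,0,0]' 20
python3 m2.py; python3 m5.py fin
```

```text
t: 18.9
tool_pos: [0.5376, 0.3568, 0.2119]
tcp_rot: [[-1.0, 0.018, 0.001], [0.018, 1.0, 0.0], [-0.001, 0.0, -1.0]]
ft_force: [-0.2, 0.2, -0.2]
finger_gap: 0.0514
finger_force: 0.0
[0.5376 0.3568 0.2119] [[-0.9998  0.0177  0.0005]
 [ 0.0177  0.9998  0.0003]
 [-0.0005  0.0003 -1.    ]]
handle 4832 0.026686236043408307 ((448.4260559082031, 357.608154296875), (21.730915069580078, 94.82450103759766), 89.7383041381836)
steel 4234 0.01634649193191437 ((541.4882202148438, 356.7254638671875), (30.59238624572754, 91.35708618164062), 89.89628601074219)
blade [{'point': [316.5, 143.2], 'score': 0.62}]
blade_tip [{'point': [318.7, 146.3], 'score': 0.96}]
post top [0.6582 0.0012 0.1976] 1229
case ((599.8941650390625, -8.387710571289062), (255.40835571289062, 160.9164581298828), 76.86463928222656)
19.1
tip [-45.8993 362.9888 190.6999] tcp [-147.5392  341.0829  211.3325] 19.1
461
lid angle 10.76569067183277 (slope dx/dz) ; top [ 61.2988 105.0709 226.4479]
from hinge 84.05743658399994
```

View pics/fin.png

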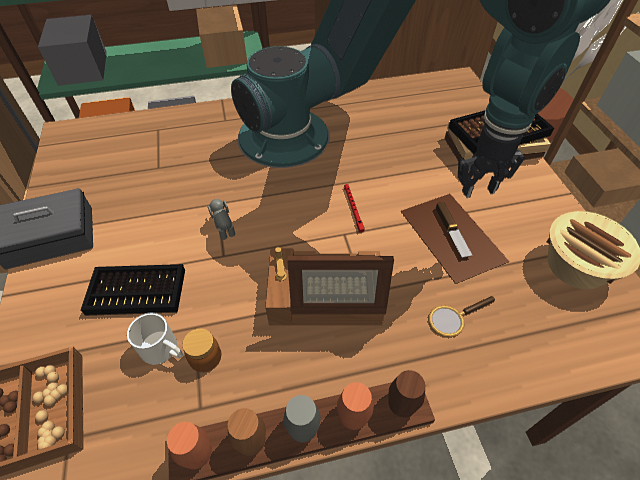

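The final picture shows the blade flat on the mat at (455,232), the lid open at (340,285), the button clear at (280,265), and all bystanders in place.

```bash
python3 -c "from rig import env;print(env.finish_job())"
```

```text
the job is handed in; nothing more can be done
None
```

The job is handed in at about 19 s of the 72 s allowed: the button is turned clear, the lid stands open at about 79°, the blade lies flat on the mat again, and nothing else moved in the final picture.

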